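Latch the tag box into its counter dock

TASK

Set the light blue box of garment tags lengthwise in the open end of the low metal dock, down on its plate between the rails, and push it gently home under the red catch: the box's own leading edge must lift the catch and the box press back the white spring plate, until the catch drops behind the box. Then let go, so that the box stays caught between the spring plate and the dropped catch. Never touch the catch with the gripper, never ram the spring plate, and leave the other things where they are.

Things in the scene. Friction and masses are not known exactly. Their poses are not given: they have to be found in the camera images.
- tag_box: light blue closed card box, 60 (its x) x 85 (its y, long) x 45 mm high, 0.08 to 0.17 kg; origin at the centre of its underside, z up. Both ends are alike. Grasp it from above across its 60 mm width, holding only its upper 20 mm, so that the fingers clear the dock's rails and the gripper's body clears the catch.
- dock: fixed aluminium base plate, 80 (x) x 318 (y, from -150 to 168) x 4 mm, with two guide rails 14 mm high on it; origin at its underside, on the middle line, z up; +y is the way in. The box slides on the plate (top 4 mm above the counter), long side along y. Inner faces of the rails: x = +-36 mm from y = -148 to -58, taper to +-32 at y = -26, then straight to y = 67.
- dock_mouth (a point): point on the plate's top, on the dock's middle line, at dock y = -100 mm; axes as the dock. With the centre of the box's underside here the box lies between the rails, clear of the catch's ramp
- hook_nominal (a point): point on the plate's top at dock x = y = 0. The grey head (44 mm high) with spring plate and catch is clamped with its hook face up to 25 mm before or behind this point; where is reported nowhere: find it by feel. From the hook face along y: ramp reaches to -35 mm, free spring plate face at +83, head ends at +139. So a caught box's centre lies about 43 mm past the hook face.
- catch (a joint): red catch, 14 mm wide, on the middle line: arm hinged behind the spring plate, 122 mm past the hook and 36 mm above the counter, reaching back over the box to its hook and ramp. Rad: 0 down, grows as the hook rises; 0.08 to 0.10 riding on the box. Hook's lower end 39 mm, arm's top 58 mm above the counter, 75 mm at most when riding. The box needs 1 to 4 N to lift it. It passes between the fingers.
- spring_plate (a joint): white plate 56 mm wide, 11 to 41 mm above the counter, at the dock's far end; gives along +y. Value in m: 0 free, grows as pressed in, 3 N per mm. Pressed in about 3 mm (8 to 10 N; the hand feels up to 4 N more by friction if the box is not pressed down) the box is past the hook and the catch drops; let go, the box springs back onto the hook, about 2 mm remain. Over 16 N (5.3 mm) bends it.
- date_stamp: wooden hand stamp, 27 x 56 x 74 mm, a bystander; origin at the centre of its underside
- staples_box: small yellow card box, 40 x 62 x 28 mm, a bystander; origin at the centre of its underside
- masking_tape: roll of masking tape lying flat, 98 x 96 x 25 mm, a bystander; origin at the centre of its underside
Things that resemble listed ones, but are neither listed nor needed, are in the scene too. Leave any brown or pink look-alike of the tag_box alone.

How it is judged (in metres and radians):
On the way, in this order (a step that is already met when the one before it is completed fails the run):
1. the box lies in the dock's open end, flat on its plate between the rails, before the catch, which is still down (y of tag_box in the frame of dock between -0.125 and -0.04 m and x of tag_box in the frame of dock between -0.009 and 0.009 m and z of tag_box in the frame of dock below 0.012 m and value of joint catch below 0.02 rad), for 0.1 s.
2. the box's edge lifts the catch and the catch rides on the box (value of joint catch above 0.06 rad and contact force between tag_box and catch above 0.1 N), for 0.1 s.
At the end, for the whole second after the job is handed in: catch down (under 0.025 rad) behind the box; box flat on the dock plate (0.06 rad, underside under 10 mm), within 5 mm of the middle line and 0.12 rad of the dock's y, over 10 mm past the dock's origin, keeping the spring plate pressed in over 0.7 mm; at rest (value of joint catch below 0.025 rad and value of joint spring_plate above 0.0007 m and y of tag_box in the frame of dock above 0.01 m and x of tag_box in the frame of dock between -0.005 and 0.005 m and z of tag_box in the frame of dock below 0.01 m and angle between the y axis of tag_box and the y axis of dock, either way round below 0.12 rad and angle between tag_box's own z axis and vertical below 0.06 rad and linear speed of tag_box below 0.01 m/s); the robot touches nothing.
It fails at once if the gripper touches the catch (contact force between any of the fingers, the arm and catch above 0.5 N).
It fails at once if the spring plate is pressed with more than 16 N (contact force between tag_box and spring_plate above 16 N or value of joint spring_plate above 0.0055 m).
It fails at once if a bystander is moved by more than 25 mm (distance of any of date_stamp, staples_box, masking_tape from where it was at the start of the episode above 0.025 m).
It also fails if it takes over 45 s, if anything falls off the work surface, if the arm or the gripper's body presses on something with over 40 N, if the wrist force passes 120 N, or if a joint passes its speed limit or range.

ROBOT

A 7-joint arm with a two-finger parallel gripper is mounted at the origin on a cart in front of the work surface, level with it; the furniture and walls round the work are solid. World frame = base frame: x ahead of the robot, y to its left, z up, the work surface at z = 0. Lengths are in mm, angles in rad, forces in N, time in s.
With the tool pointing down it reaches from about 425 to 950 mm from the base axis. Payload 4.7 kg.
Tool frame: the origin (TCP) lies at the very end of the fingers, on their centre line; the grasp point (between the pads) lies 19 mm behind it; z points along the fingers, y is the line along which they close (so a half turn about z gives the same grasp; the last joint's range is limited). The gripper opens to 87 mm and grips with 3 to 60 N. Pads are 19 mm wide; open, the fingers measure 117 mm over their backs; the gripper's body (75 mm by 190 mm) begins 51 mm behind the grasp point.
Start: joints at [1.11, 0.469, -0.049, 1.532, 0.024, 1.141, -0.082], TCP at [282.539, -613.042, 222.573] pointing down, gripper open.
Joint ranges: [-2.59, 2.59], [-0.33, 1.99], [-1.39, 1.29], [0.1, 2.45], [-1.04, 4.18], [0.21, 1.99], [-2.66, 2.66]. Speed limits (rad/s): [2.57, 2.57, 3.14, 3.14, 3.14, 3.14, 3.14].

INTERFACE

Orientations are given as a rotation vector (axis times angle).
In Python, from bench import readout, viewer, ticket gives the robot as it stands. The module is installed in compiled form; this text tells all that it offers.
- The arm moves only by the tool step_arm, never from a script. Its argument "moves" is a list of rows, each a list of 4 numbers: the shift along the tool's x, y, z in cm, then the turn about the tool's z in rad. In form: [[dx, dy, dz, roll], ...]. A call has 1 to 12 rows; each row is the pose to reach, as a shift and turn from the pose commanded when the call began, along the tool's axes at that moment; what a row does not reach only later rows make up. A row lasts 1/8 s, in which the tool goes at most 62.5 mm and 10.7 degrees, less where a joint would pass 70% of its speed; a pose out of reach is approached as far as the arm can. A call with a gripper value outside its range is refused whole. "claw" is the opening in per cent of the stroke, from 0 (shut) to 100 (fully open), set as the call begins (left out, the last holds). The fingers move at their own pace and stop on an object; the grip force is fixed at half the most. Time passes only in rows, so rows that repeat a pose let the fingers close. It gives the time, the measured TCP pose, the force, the opening and the grip force at its end, in the units of the state.
- readout.state(): the state, without advancing time (a new reading comes with each control period).
- viewer.read_camera(name): name is "scene" or "top" or "wrist"; returns the picture (420x560x3 uint8, red, green, blue); there is no depth.
- viewer.get_calibration(name): a dict with "fx", "fy", "cx", "cy" (pixels), "R" (3x3) and "t" (3): a world point X has camera coordinates R X + t. Camera axes: x right, y down, z forward; pixel columns grow to the right and rows downward; lengths in mm; the calibration is good to about 2 mm. A picture is of the moment at which its call begins: read the wrist's pose just before it. get_calibration takes no time and is no camera call; for the wrist camera it gives the pose at the moment of the call.
- ticket.hand_in(): hands the job in; it is judged then, once.
The state is a dict: "time": time; "q": joint angles; "qvel": joint speeds; "tau": joint torques, N m; "eef_pos": TCP position; "ee_rot": TCP orientation; "wrist_force": force on the tool from outside, world axes, zero at the start; "torque": the same for the moment, N m; "width": finger opening in mm; "grip_force": force on a finger pad.
Only numpy, scipy, OpenCV 4.12 (cv2) and the standard library are available. Lean on these libraries where they do the work, as an engineer would, in place of code of your own. Each camera call takes 0.05 s, during which the arm holds its last target. There are 200 camera calls.

## Working session

There is one attempt and no reset: what is moved stays moved. The work goes in short steps, Python scripts to look and compute and a tool call to move; the robot and the scene stay as the last step left them, time stands still between calls to the robot, and variables do not carry over. Pictures are saved under pics/ and viewed, at most 10 in all, crops included, and the job is handed in when it is done.

Besides the shell and the picture viewer there is one more tool, called after "Request:" as name([rows], argument=value, ...), one row to a line, values as JSON. step_arm: Moves the arm, as the interface text tells. Its arguments: {"type":"object","properties":{"moves":{"type":"array","items":{"type":"array","items":{"type":"number"}}},"claw":{"type":"number"}},"required":["moves"]}

```bash
mkdir -p pics; python3 - <<'E'
from bench import readout, viewer
import cv2, numpy as np
s=readout.state(); print({k:np.round(v,3).tolist() for k,v in s.items()})
a=viewer.read_camera("scene"); b=viewer.read_camera("top")
cv2.imwrite("pics/scene.png",a[:,:,::-1]); cv2.imwrite("pics/top.png",b[:,:,::-1])
for n in("scene","top"):
  c=viewer.get_calibration(n); print(n,{k:np.round(v,3).tolist() for k,v in c.items()})
E
```

```text
{'time': 0.0, 'q': [1.11, 0.469, -0.049, 1.534, 0.024, 1.141, -0.082], 'qvel': [0.001, 0.0, -0.0, 0.001, 0.0, -0.0, 0.0], 'tau': [0.0, -50.798, -0.08, -23.615, -0.061, 0.038, 0.0], 'eef_pos': [282.243, -612.504, 221.525], 'ee_rot': [-3.067, -0.673, 0.001], 'wrist_force': [0.457, -0.254, 0.437], 'torque': [0.007, -0.068, -0.047], 'grip_force': 0.0, 'width': 87.359}
scene {'fx': 468.054, 'fy': 468.054, 'cx': 287.111, 'cy': 217.278, 'R': [[-0.588, -0.809, -0.005], [-0.528, 0.389, -0.755], [0.612, -0.442, -0.656]], 't': [150.057, 367.256, 1270.411]}
top {'fx': 454.135, 'fy': 454.135, 'cx': 277.776, 'cy': 209.305, 'R': [[0.013, -1.0, 0.013], [-0.998, -0.013, -0.067], [0.067, -0.012, -0.998]], 't': [-175.866, 519.967, 1721.602]}
```

View pics/top.png

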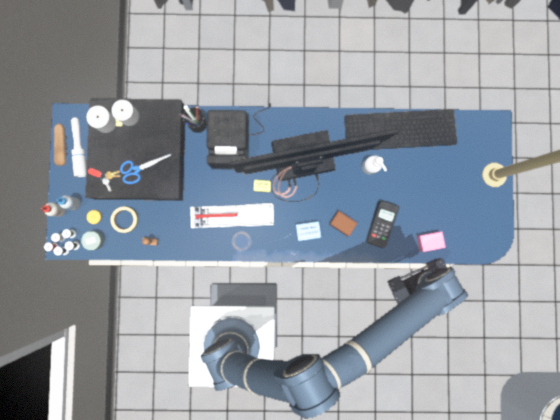

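View pics/scene.png

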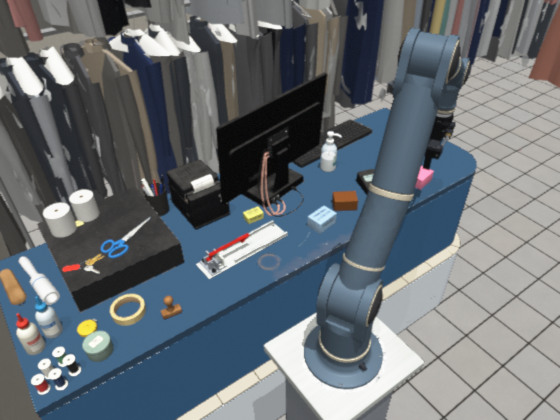

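The top view shows the light blue box at about (308,231). The dock spans px x 190–273 at row 216, with its head at the left and its open end at the right, so dock +y is roughly world +y. The scene view agrees.

```bash
cat > h.py <<'E'
from bench import readout, viewer
import cv2, numpy as np
from scipy.spatial.transform import Rotation as Ro
def ray(c,px,z):
    px=np.atleast_2d(px).astype(float); R=np.array(c["R"]);t=np.array(c["t"])
    d=np.c_[(px[:,0]-c["cx"])/c["fx"],(px[:,1]-c["cy"])/c["fy"],np.ones(len(px))]@R
    o=-R.T@t
    return (o+d*((z-o[2])/d[:,2])[:,None])[:,:2]
def proj(c,X):
    p=np.atleast_2d(X)@np.array(c["R"]).T+np.array(c["t"])
    return np.c_[p[:,0]/p[:,2]*c["fx"]+c["cx"],p[:,1]/p[:,2]*c["fy"]+c["cy"]]
def blob(m,near=None,k=1):
    cs=cv2.findContours(m.astype(np.uint8),cv2.RETR_EXTERNAL,cv2.CHAIN_APPROX_NONE)[0]
    cs=[c for c in cs if len(c)>8]
    return sorted(cs,key=cv2.contourArea)[::-1][:k]
def rect(c,cont,z):
    P=ray(c,cont[:,0,:],z).astype(np.float32); r=cv2.minAreaRect(P); return r,P
E
python3 - <<'E'
from h import *
im=cv2.imread("pics/top.png"); c=viewer.get_calibration("top")
hsv=cv2.cvtColor(im,cv2.COLOR_BGR2HSV)
roi=np.zeros(im.shape[:2],bool); roi[215:250,290:327]=1
m=roi&(hsv[...,2]>140)
r,P=rect(c,blob(m)[0],45); print("box",r)
roi[:]=0; roi[200:235,182:280]=1
g=roi&(im.min(2)>110)|roi&(hsv[...,1]>150)&((hsv[...,0]<8)|(hsv[...,0]>172))
for z in(4,18): print("dock",z,rect(c,blob(g)[0],z)[0])
red=roi&(hsv[...,1]>120)&((hsv[...,0]<10)|(hsv[...,0]>170))
ys,xs=np.where(red); print("red",xs.min(),xs.max(),ys.min(),ys.max()); print(rect(c,blob(red)[0],55)[0])
cv2.imwrite("pics/c1.png",cv2.resize(im[190:255,175:335],None,fx=5,fy=5,interpolation=cv2.INTER_CUBIC))
E
```

```text
box ((436.5284729003906, -283.84033203125), (127.90753936767578, 136.17642211914062), 0.7021796703338623)
dock 4 ((491.2779846191406, 12.315093994140625), (131.37928771972656, 373.4847412109375), 0.7265704274177551)
dock 18 ((490.5906982421875, 11.032333374023438), (130.3286590576172, 370.49798583984375), 0.7265689373016357)
red 196 235 214 217
((493.5302429199219, 63.9388542175293), (7.97037935256958, 145.78060913085938), 2.612605094909668)
```

View pics/c1.png

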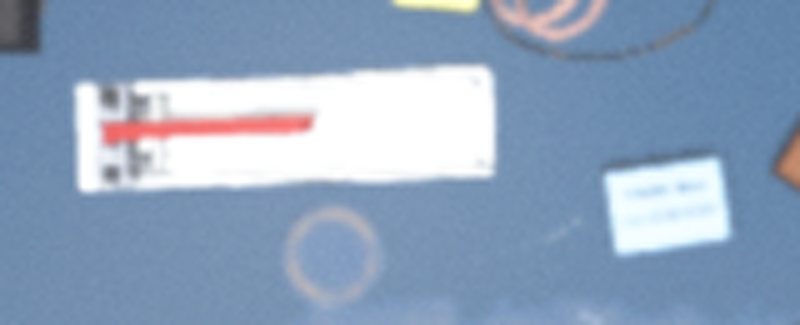

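The crop shows the dock as a white rectangle, the red catch from px (195,216) to (238,214), and the box slightly turned. The masks took in the table, so I'll tighten the thresholds.

```bash
python3 - <<'E'
from h import *
im=cv2.imread("pics/top.png"); c=viewer.get_calibration("top")
hsv=cv2.cvtColor(im,cv2.COLOR_BGR2HSV); R=im[...,2].astype(int)
print(im[231,300],im[245,280],im[216,255])
roi=np.zeros(im.shape[:2],bool); roi[215:250,290:327]=1
m=roi&(R>155)
r,P=rect(c,blob(m)[0],45); print("box",r)
roi[:]=0; roi[200:230,182:280]=1
g=roi&(R>165)
for z in(4,18): print("dock",z,rect(c,blob(g)[0],z)[0])
B=cv2.boxPoints(cv2.minAreaRect(blob(g)[0])); print(B)
E
```

```text
[255 253 243] [177 145 117] [255 255 255]
box ((440.8894348144531, -283.9947204589844), (62.95054244995117, 88.78358459472656), 7.861811637878418)
dock 4 ((497.7217712402344, 8.418045043945312), (88.57135009765625, 321.69287109375), 2.7155256271362305)
dock 18 ((496.98297119140625, 7.1664886474609375), (87.86307525634766, 319.12030029296875), 2.7155141830444336)
[[189.2862  205.30045]
 [272.91092 202.41684]
 [273.7007  225.32065]
 [190.07599 228.20425]]
```

Request:
step_arm([
  [2.8, -2.3, 0, -0.13],
  [7, -5.8, 0.3, -0.3],
  [11, -9, 0.6, -0.47],
  [15, -12.3, 1, -0.64],
  [19, -15.6, 1.4, -0.81],
  [22.5, -18.5, 1.7, -0.98],
  [25.5, -21, 2, -1.13],
  [28.2, -23.2, 2, -1.27],
  [28.2, -23.2, 2, -1.275],
  [28.2, -23.2, 2, -1.275],
], claw=100)

```text
time: 1.35
eef_pos: [441.0, -285.1, 202.3]
ee_rot: [-2.067, -2.365, 0.001]
wrist_force: [-0.6, -0.1, -0.9]
width: 87.4
grip_force: 0.0
```

```bash
python3 - <<'E'
from h import *
c=viewer.get_calibration("wrist"); a=viewer.read_camera("wrist")[:,:,::-1].copy(); cv2.imwrite("pics/w1.png",a)
s=readout.state(); print(s["eef_pos"],Ro.from_rotvec(s["ee_rot"]).as_matrix().round(3).tolist(),s["q"])
print({k:np.round(v,3).tolist() for k,v in c.items()})
print(proj(c,[[441,-284,45],[503,-101,4]]))
E
```

```text
[ 440.84185129 -285.5221431   202.35127972] [[-0.133, 0.991, -0.001], [0.991, 0.133, -0.0], [-0.0, -0.001, -1.0]] [ 0.85817105  0.27862443 -0.43763319  1.89092275  0.1395609   1.00196103
  0.49330062]
{'fx': 313.267, 'fy': 313.267, 'cx': 283.361, 'cy': 210.173, 'R': [[0.991, 0.133, -0.0], [0.129, -0.961, 0.246], [0.033, -0.244, -0.969]], 't': [-399.143, -355.593, 285.785]}
[[283.38587157 196.06029026]
 [366.6745064   23.41260737]]
```

View pics/w1.png

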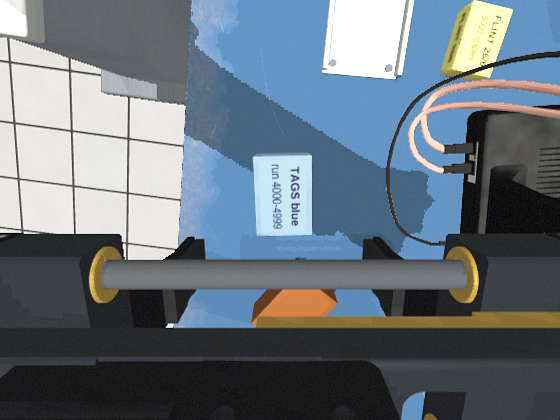

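The wrist view shows the blue box at about (283,195) and the dock mouth at px (322–413, 0–78). Next I'll measure both from this image.

```bash
python3 - <<'E'
from h import *
a=cv2.imread("pics/w1.png"); c=viewer.get_calibration("wrist"); R=a[...,2].astype(int);B=a[...,0].astype(int)
roi=np.zeros(R.shape,bool); roi[140:240,240:325]=1
print(a[200,262],a[232,262],a[160,330],a[50,335],a[50,370],a[76,360],a[100,360])
for th in (140,160,175):
  bl=blob(roi&(R>th))[0]; r,P=rect(c,bl,45); print(th,r,cv2.boundingRect(bl))
roi[:]=0; roi[0:82,315:420]=1
g=roi&(R>150)&(B-R<45); bl=blob(g)[0]; print(cv2.boundingRect(bl))
# dock side edges: per row left/right, at z=4
for row in (5,20,35,50,65):
  xs=np.where(g[row])[0]; print(row,xs.min(),xs.max(),ray(c,[[xs.min(),row],[xs.max(),row]],4).round(1).tolist(),ray(c,[[xs.min(),row],[xs.max(),row]],18).round(1).tolist())
for col in (330,345,360,375,390):
  ys=np.where(g[:,col])[0].max(); print(col,ys,ray(c,[[col,ys]],4).round(1).tolist())
cv2.imwrite("pics/c2.png",cv2.resize(a[0:100,300:430],None,fx=6,fy=6,interpolation=cv2.INTER_CUBIC))
E
```

```text
[247 233 201] [246 231 199] [129 101  67] [255 255 255] [255 255 255] [170 151 131] [195 150 102]
140 ((440.0830993652344, -284.7684631347656), (58.98606872558594, 85.18250274658203), 8.852091789245605) (253, 155, 59, 81)
160 ((440.1955261230469, -285.0327453613281), (58.84526062011719, 84.2537841796875), 8.852092742919922) (253, 155, 59, 81)
175 ((440.2449951171875, -284.91015625), (58.70981979370117, 83.52273559570312), 8.852092742919922) (253, 156, 59, 79)
(322, 0, 92, 79)
5 329 412 [[461.7, -90.1], [545.4, -78.9]] [[460.5, -95.1], [541.0, -84.4]]
20 327 410 [[461.9, -103.8], [546.5, -92.5]] [[460.8, -108.3], [542.1, -97.4]]
35 326 408 [[463.2, -117.7], [547.7, -106.4]] [[462.0, -121.7], [543.2, -110.8]]
50 324 405 [[463.5, -132.0], [547.9, -120.8]] [[462.3, -135.4], [543.4, -124.6]]
65 323 403 [[464.8, -146.5], [549.0, -135.3]] [[463.6, -149.4], [544.5, -138.5]]
330 73 [[473.5, -153.3]]
345 74 [[489.6, -152.2]]
360 75 [[505.7, -151.0]]
375 77 [[522.0, -150.9]]
390 78 [[538.1, -149.7]]
```

View pics/c2.png

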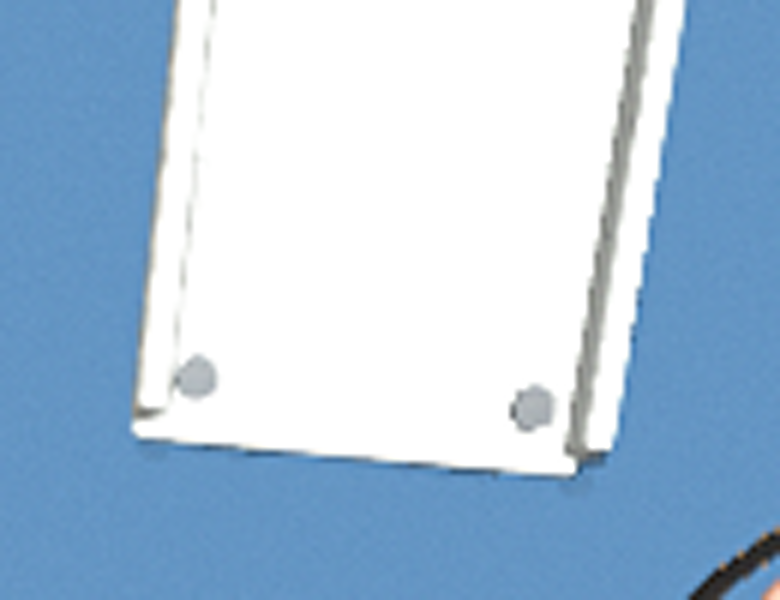

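Request:
step_arm([
  [0.05, -0.05, 3, -0.01],
  [0.05, -0.05, 7, -0.015],
  [0.05, -0.05, 11, -0.015],
  [0.05, -0.05, 14.5, -0.015],
  [0.05, -0.05, 16.5, -0.015],
  [0.05, -0.05, 17.4, -0.015],
  [0.05, -0.05, 17.5, -0.015],
  [0.05, -0.05, 17.5, -0.015],
])

```text
time: 2.4
eef_pos: [441.5, -284.5, 28.3]
ee_rot: [2.047, 2.381, 0.0]
wrist_force: [-0.5, 0.3, -1.6]
width: 87.0
grip_force: 0.0
```

Request:
step_arm([
  [0, 0, 0, 0],
  [0, 0, 0, 0],
  [0, 0, 0, 0],
  [0, 0, 0, 0],
  [0, 0, 0, 0],
  [0, 0, 0, 0],
], claw=0)

```text
time: 3.15
eef_pos: [441.0, -283.9, 27.8]
ee_rot: [2.047, 2.383, -0.0]
wrist_force: [-0.7, -0.1, 2.3]
width: 59.7
grip_force: 30.0
```

Request:
step_arm([
  [0, 0, -2, 0],
  [0, 0, -5, 0],
  [2, 1, -6, 0.02],
  [5, 2.6, -6, 0.04],
  [8.5, 4.5, -6, 0.06],
  [12, 6.3, -6, 0.08],
  [15, 7.9, -6, 0.097],
  [16.6, 8.75, -6, 0.097],
  [16.6, 8.75, -6, 0.097],
  [16.6, 8.75, -6, 0.097],
])

```text
time: 4.4
eef_pos: [501.9, -108.3, 87.3]
ee_rot: [2.163, 2.278, -0.002]
wrist_force: [0.3, -0.0, -0.1]
width: 59.5
grip_force: 30.0
```

```bash
python3 - <<'E'
from h import *
c=viewer.get_calibration("wrist"); a=viewer.read_camera("wrist")[:,:,::-1].copy(); cv2.imwrite("pics/w2.png",a)
s=readout.state(); print(s["eef_pos"],Ro.from_rotvec(s["ee_rot"]).as_matrix().round(3).tolist(),s["width"],s["wrist_force"])
e=s["eef_pos"]; print(proj(c,[[e[0],e[1],e[2]+17],[497,-1.5,4]]))
np.savez("w2.npz",**c)
E
```

```text
[ 501.94133888 -108.46937081   87.33462656] [[-0.051, 0.999, -0.001], [0.999, 0.051, -0.001], [-0.001, -0.001, -1.0]] 59.808234126766294 [-0.2315238   0.09781837 -1.11104512]
[[283.10383078 268.8611049 ]
 [284.01603695  74.00292118]]
```

View pics/w2.png

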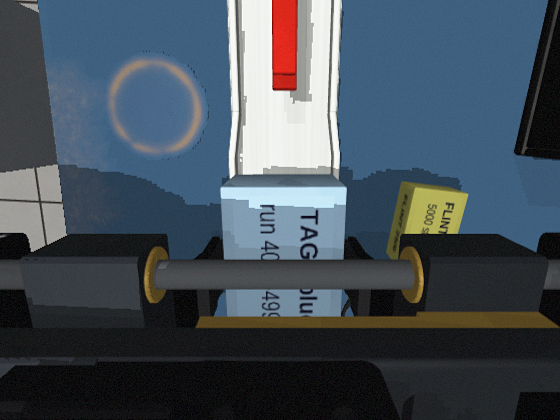

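The wrist view shows the box centred at col ~284, with the dock straight ahead between cols 230 and 340 and the red catch tip at (284,75–88). Alignment looks good, so I'll put numbers on it.

```bash
python3 - <<'E'
from h import *
a=cv2.imread("pics/w2.png"); c={k:v for k,v in np.load("w2.npz").items()}; h=cv2.cvtColor(a,cv2.COLOR_BGR2HSV); R=a[...,2].astype(int)
w=(R>105)&(h[...,1]<70)|(R>120)&(h[...,0]<8)
red=(h[...,1]>150)&((h[...,0]<8)|(h[...,0]>172))&(R>100)
L=[];Rr=[]
for row in (5,25,45,65,85,150,165):
  xs=np.where(w[row,215:355])[0]+215
  p=ray(c,[[xs.min()-.5,row],[xs.max()+.5,row]],18)
  print(row,xs.min(),xs.max(),p.round(1).tolist(),ray(c,[[(xs.min()+xs.max())/2,row]],18).round(1).tolist())
for row in (5,40,65,80):
  xs=np.where(red[row,240:330])[0]+240; print("red",row,xs.min(),xs.max(),ray(c,[[(xs.min()+xs.max())/2,row]],56).round(1))
ys=np.where(red[:,283])[0].max();print(ys,[ray(c,[[284,r]],z).round(1).tolist() for r,z in((73,58),(ys,45),(ys,52))])
b=(R>100)&(h[...,0]>90)&(h[...,0]<125)&(h[...,2]>170)
for row in (192,205,225): 
  xs=np.where(b[row,200:370])[0]+200; print("box",row,xs.min(),xs.max(),ray(c,[[(xs.min()+xs.max())/2,row]],45+59.5).round(1))
E
```

```text
5 227 341 [[457.4, 36.1], [532.4, 40.0]] [[494.9, 38.0]]
25 228 340 [[458.1, 24.4], [532.9, 28.3]] [[495.5, 26.3]]
45 229 339 [[458.9, 12.4], [533.4, 16.2]] [[496.1, 14.3]]
65 230 339 [[459.7, 0.0], [534.6, 3.9]] [[497.1, 1.9]]
85 230 337 [[459.8, -12.8], [534.4, -8.9]] [[497.1, -10.8]]
150 229 339 [[459.5, -57.1], [540.0, -52.9]] [[499.7, -55.0]]
165 229 339 [[459.6, -67.9], [541.0, -63.7]] [[500.3, -65.8]]
red 5 272 296 [[495.5  25. ]]
red 40 273 296 [[496.7   7.7]]
red 65 273 296 [[497.4  -5.2]]
red 80 273 295 [[497.5 -13.1]]
89 [[[497.3, -9.7]], [[497.7, -16.7]], [[497.7, -17.5]]]
box 192 220 346 [[499.9 -69.3]]
box 205 222 344 [[500.2 -75.6]]
box 225 229 344 [[502.4 -85.4]]
```

Request:
step_arm([
  [0, 0.05, 1.5, 0],
  [0, 0.05, 3.5, 0],
  [0, 0.05, 4.6, 0],
  [0, 0.05, 5.2, 0],
  [0, 0.05, 5.45, 0],
  [0, 0.05, 5.6, 0],
  [0, 0.05, 5.6, 0],
  [0, 0.05, 5.6, 0],
])

```text
time: 5.45
eef_pos: [503.3, -106.6, 31.9]
ee_rot: [2.16, 2.28, 0.001]
wrist_force: [-0.1, -0.0, -1.3]
width: 59.8
grip_force: 30.0
```

Request:
step_arm([
  [0, 0, 0.05, 0],
  [0, 0, 0.1, 0],
  [0, 0, 0.1, 0],
])

```text
time: 5.82
eef_pos: [503.2, -106.7, 31.7]
ee_rot: [2.16, 2.28, -0.001]
wrist_force: [-2.9, 0.4, 9.0]
width: 59.7
grip_force: 30.0
```

```bash
python3 - <<'E'
from h import *
for i in range(4):
  s=readout.state(); print(s["eef_pos"].round(2),Ro.from_rotvec(s["ee_rot"]).as_matrix()[:2,0].round(3),np.round(s["wrist_force"],2))
  viewer.read_camera("top")
E
```

```text
[ 503.23 -106.67   31.69] [-0.054  0.999] [-2.9   0.37  9.04]
[ 503.29 -106.68   31.73] [-0.054  0.999] [-2.63  0.59  9.79]
[ 503.26 -106.64   31.7 ] [-0.054  0.999] [-3.22  1.12  9.77]
[ 503.29 -106.61   31.7 ] [-0.054  0.999] [-1.97 -0.16  9.63]
```

Request:
step_arm([
  [0.2, -0.05, -0.03, 0],
  [0.6, -0.05, -0.03, 0],
  [1.0, -0.05, -0.03, 0],
  [1.4, -0.05, -0.03, 0],
  [1.8, -0.05, -0.03, 0],
  [2.2, -0.05, -0.03, 0],
  [2.6, -0.05, -0.03, 0],
  [3.0, -0.05, -0.03, 0],
  [3.4, -0.05, -0.03, 0],
  [3.8, -0.05, -0.03, 0],
  [4.0, -0.05, -0.03, 0],
])

```text
time: 7.4
eef_pos: [501.7, -67.6, 31.8]
ee_rot: [2.159, 2.278, 0.001]
wrist_force: [0.9, -2.9, 6.8]
width: 60.1
grip_force: 30.0
```

Request:
step_arm([
  [0.2, -0.05, 0, 0],
  [0.5, -0.1, 0, 0],
  [0.8, -0.1, 0, 0],
  [1.1, -0.1, 0, 0],
  [1.4, -0.1, 0, 0],
  [1.7, -0.1, 0, 0],
  [2.0, -0.1, 0, 0],
  [2.3, -0.1, 0, 0],
  [2.6, -0.1, 0, 0],
  [2.9, -0.1, 0, 0],
  [3.2, -0.1, 0, 0],
  [3.5, -0.1, 0, 0],
])

```text
time: 8.9
eef_pos: [498.9, -33.7, 31.8]
ee_rot: [2.159, 2.277, -0.0]
wrist_force: [0.7, -5.3, 6.5]
width: 59.6
grip_force: 30.0
```

```bash
python3 - <<'E'
from h import *
c=viewer.get_calibration("wrist"); a=viewer.read_camera("wrist")[:,:,::-1].copy(); cv2.imwrite("pics/w3.png",a); np.savez("w3.npz",**c)
s=readout.state(); print(s["eef_pos"].round(2),np.round(s["wrist_force"],2),np.round(s["torque"],2))
E
```

```text
[498.84 -33.14  31.79] [ 1.11 -4.64  5.54] [-1.06 -0.15  0.02]
```

View pics/w3.png

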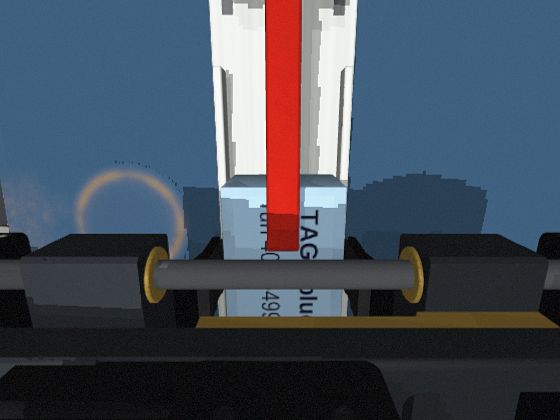

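The box is under the catch, whose red arm runs down the middle between the fingers with its tip at (284,250). I'll continue.

Request:
step_arm([
  [0.3, 0, 0, 0],
  [0.6, 0, 0, 0],
  [0.9, 0, 0, 0],
  [1.2, 0, 0, 0],
  [1.5, 0, 0, 0],
  [1.8, 0, 0, 0],
  [2.1, 0, 0, 0],
  [2.4, 0, 0, 0],
  [2.7, 0, 0, 0],
  [3.0, 0, 0, 0],
  [3.3, 0, 0, 0],
  [3.6, 0, 0, 0],
])

```text
time: 10.45
eef_pos: [496.9, 2.6, 31.8]
ee_rot: [2.159, 2.277, -0.0]
wrist_force: [2.0, -5.6, 6.4]
width: 59.5
grip_force: 30.0
```

Request:
step_arm([
  [0.3, 0, 0, 0],
  [0.6, 0, 0, 0],
  [0.9, 0, 0, 0],
  [1.2, 0, 0, 0],
  [1.5, 0, 0, 0],
  [1.8, 0, 0, 0],
  [2.1, 0, 0, 0],
  [2.4, 0, 0, 0],
  [2.7, 0, 0, 0],
  [3.0, 0, 0, 0],
])

```text
time: 11.7
eef_pos: [495.2, 32.6, 31.8]
ee_rot: [2.16, 2.277, -0.0]
wrist_force: [1.4, -4.9, 7.8]
width: 59.5
grip_force: 30.0
```

```bash
python3 - <<'E'
from h import *
c=viewer.get_calibration("wrist"); a=viewer.read_camera("wrist")[:,:,::-1].copy(); cv2.imwrite("pics/w4.png",a); np.savez("w4.npz",**c)
s=readout.state(); print(s["eef_pos"].round(2),np.round(s["wrist_force"],2),np.round(s["torque"],2))
e=s["eef_pos"]
for f in (52,55,57,59,61,64): print(f,proj(c,[[497-.053*(f+42.5),-1.5+f+42.5,30]]).round(1))
E
```

```text
[495.08  33.13  31.73] [ 1.24 -3.05  6.98] [-0.98 -0.07  0.05]
52 [[283.1 143.7]]
55 [[283.1 137.7]]
57 [[283.1 133.6]]
59 [[283.1 129.6]]
61 [[283.1 125.5]]
64 [[283.1 119.3]]
```

View pics/w4.png

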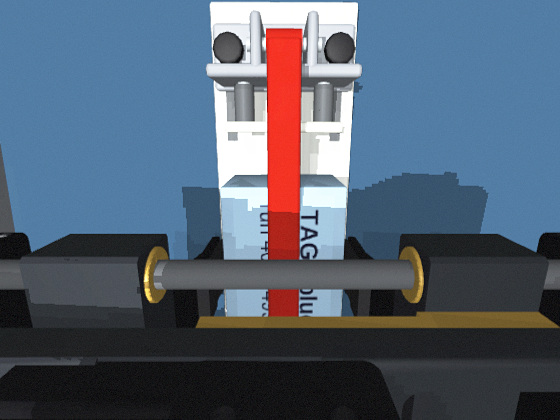

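The white spring plate shows at rows 121–132, col 230–345, and the box front at rows 176–187. The catch is riding on the box.

```bash
python3 - <<'E'
from h import *
a=cv2.imread("pics/w4.png"); c={k:v for k,v in np.load("w4.npz").items()}
for col in(255,312): print(col,a[118:146,col,2].tolist(), a[170:195,col,2].tolist())
for r in (130,131,132,133,134): print(r,ray(c,[[310,r]],41).round(1))
for r in (184,186,188): print(r,ray(c,[[310,r]],49).round(1))
E
```

```text
255 [209, 207, 205, 231, 255, 255, 255, 255, 255, 255, 255, 255, 255, 251, 185, 197, 197, 241, 255, 255, 254, 254, 254, 254, 254, 254, 254, 254] [255, 255, 255, 255, 243, 76, 94, 98, 105, 108, 112, 114, 119, 121, 124, 122, 120, 188, 241, 239, 237, 236, 236, 239, 237]
312 [224, 224, 222, 225, 252, 255, 255, 255, 255, 255, 255, 255, 255, 252, 206, 202, 204, 201, 203, 200, 203, 201, 203, 200, 200, 203, 204, 205] [224, 226, 227, 217, 135, 81, 89, 89, 96, 102, 105, 99, 99, 102, 110, 124, 139, 203, 242, 238, 239, 239, 239, 239, 240]
130 [[504.3 100.4]]
131 [[504.3 100. ]]
132 [[504.4  99.5]]
133 [[504.4  99.1]]
134 [[504.4  98.6]]
184 [[505.4  76. ]]
186 [[505.5  75.1]]
188 [[505.6  74.2]]
```

Request:
step_arm([
  [0.3, 0, 0, 0],
  [0.6, 0, 0, 0],
  [0.9, 0, 0, 0],
  [1.2, 0, 0, 0],
  [1.5, 0, 0, 0],
  [1.8, 0, 0, 0],
  [2.0, 0, 0, 0],
  [2.1, 0, 0, 0],
  [2.1, 0, 0, 0],
])

```text
time: 12.88
eef_pos: [493.9, 53.6, 31.7]
ee_rot: [2.16, 2.278, -0.0]
wrist_force: [0.5, -4.0, 8.4]
width: 60.0
grip_force: 30.0
```

Request:
step_arm([
  [0.05, 0, 0, 0],
  [0.1, 0, 0, 0],
  [0.15, 0, 0, 0],
  [0.2, 0, 0, 0],
])

```text
time: 13.38
eef_pos: [493.8, 55.4, 31.7]
ee_rot: [2.16, 2.277, -0.001]
wrist_force: [-0.1, -4.8, 7.6]
width: 59.7
grip_force: 30.0
```

Request:
step_arm([
  [0.05, 0, 0, 0],
  [0.1, 0, 0, 0],
  [0.15, 0, 0, 0],
  [0.15, 0, 0, 0],
])

```text
time: 13.88
eef_pos: [493.7, 57.0, 31.7]
ee_rot: [2.16, 2.277, -0.001]
wrist_force: [-0.4, -4.1, 7.9]
width: 59.9
grip_force: 30.0
```

Request:
step_arm([
  [0.05, 0, 0, 0],
  [0.1, 0, 0, 0],
  [0.1, 0, 0, 0],
])

```text
time: 14.25
eef_pos: [493.7, 57.5, 31.7]
ee_rot: [2.16, 2.277, -0.001]
wrist_force: [0.8, -5.7, 8.1]
width: 59.9
grip_force: 30.0
```

Request:
step_arm([
  [0.05, 0, 0, 0],
  [0.1, 0, 0, 0],
  [0.1, 0, 0, 0],
])

```text
time: 14.62
eef_pos: [493.6, 57.9, 31.7]
ee_rot: [2.16, 2.276, -0.002]
wrist_force: [0.7, -6.9, 8.6]
width: 59.4
grip_force: 30.0
```

Request:
step_arm([
  [0.05, 0, 0, 0],
  [0.1, 0, 0, 0],
  [0.1, 0, 0, 0],
])

```text
time: 15.0
eef_pos: [493.6, 58.3, 31.7]
ee_rot: [2.161, 2.275, -0.003]
wrist_force: [1.6, -7.9, 8.2]
width: 59.5
grip_force: 30.0
```

Request:
step_arm([
  [0.05, 0, 0, 0],
  [0.1, 0, 0, 0],
  [0.1, 0, 0, 0],
])

```text
time: 15.38
eef_pos: [493.6, 58.8, 31.7]
ee_rot: [2.161, 2.274, -0.004]
wrist_force: [1.0, -8.9, 9.8]
width: 59.7
grip_force: 30.0
```

Request:
step_arm([
  [0.05, 0, 0, 0],
  [0.1, 0, 0, 0],
  [0.1, 0, 0, 0],
])

```text
time: 15.75
eef_pos: [493.5, 59.2, 31.7]
ee_rot: [2.161, 2.274, -0.005]
wrist_force: [1.4, -9.6, 9.5]
width: 59.8
grip_force: 30.0
```

Request:
step_arm([
  [0.05, 0, 0, 0],
  [0.1, 0, 0, 0],
  [0.1, 0, 0, 0],
])

```text
time: 16.12
eef_pos: [493.5, 59.8, 31.7]
ee_rot: [2.162, 2.273, -0.006]
wrist_force: [1.2, -11.1, 9.8]
width: 59.9
grip_force: 30.0
```

```bash
cat > r.py <<'E'
from h import *
a=viewer.read_camera("wrist")[:,:,::-1]; h=cv2.cvtColor(a.copy(),cv2.COLOR_BGR2HSV); s=readout.state()
red=(h[...,1]>150)&((h[...,0]<8)|(h[...,0]>172))&(a[...,2]>60)
o=[]
for r in (100,130,160,190,220,235):
  xs=np.where(red[r,240:330])[0]; o.append(len(xs))
print(o,[int(np.where(red[:,270:298].any(1))[0].min())],s["eef_pos"].round(2),np.round(s["wrist_force"],1))
E
python3 r.py
```

```text
[34, 32, 31, 30, 30, 29] [93] [493.47  59.82  31.73] [  1.3 -11.   10. ]
```

Request:
step_arm([
  [0.05, 0, 0, 0],
  [0.1, 0, 0, 0],
  [0.1, 0, 0, 0],
])

```text
time: 16.55
eef_pos: [493.4, 60.3, 31.8]
ee_rot: [2.162, 2.272, -0.007]
wrist_force: [0.6, -11.2, 10.1]
width: 60.0
grip_force: 30.0
```

```bash
python3 r.py
```

```text
[34, 32, 31, 30, 30, 29] [94] [493.41  60.3   31.72] [  0.3 -12.9   9.6]
```

```bash
cat >> r.py <<'E'
cv2.imwrite("pics/now.png",a)
def prof(a,c):
  h=cv2.cvtColor(a,cv2.COLOR_BGR2HSV); red=(h[...,1]>150)&((h[...,0]<8)|(h[...,0]>172))&(a[...,2]>60)
  R=np.array(c["R"]);t=np.array(c["t"]);o=[]
  for r in range(40,240,12):
    xs=np.where(red[r,240:330])[0]
    if len(xs)<8: continue
    d=14*c["fx"]/len(xs); u=240+xs.mean()
    X=R.T@(np.array([(u-c["cx"])/c["fx"]*d,(r-c["cy"])/c["fy"]*d,d])-t); o.append(X)
  o=np.array(o); p=np.polyfit(o[:,1],o[:,2],1); print("slope dz/dy",p[0].round(3),"z at y=60,y=100",np.polyval(p,[60,100]).round(1))
prof(cv2.imread("pics/w4.png"),dict(np.load("w4.npz")))
prof(cv2.imread("pics/now.png"),viewer.get_calibration("wrist"))
E
python3 r.py; python3 - <<'E'
import cv2; a=cv2.imread('pics/now.png'); print(a.shape)
E
```

```text
[34, 32, 31, 30, 30, 29] [94] [493.44  60.29  31.74] [  1.6 -12.5   9.1]
slope dz/dy -0.025 z at y=60,y=100 [57.8 56.8]
slope dz/dy 0.052 z at y=60,y=100 [51.  53.1]
(420, 560, 3)
```

```bash
sed -i 's/imwrite("pics\/now.png",a)/imwrite("pics\/now.png",a.copy()[:,:,:])/' r.py; python3 -c "
from h import *
a=viewer.read_camera('scene')[:,:,::-1]; c=viewer.get_calibration('scene'); p=proj(c,[[495,30,50]])[0].astype(int); print(p)
cv2.imwrite('pics/s2.png',cv2.resize(a[p[1]-50:p[1]+50,p[0]-65:p[0]+65].copy(),None,fx=6,fy=6,interpolation=cv2.INTER_CUBIC))"
```

```text
[236 241]
```

View pics/s2.png

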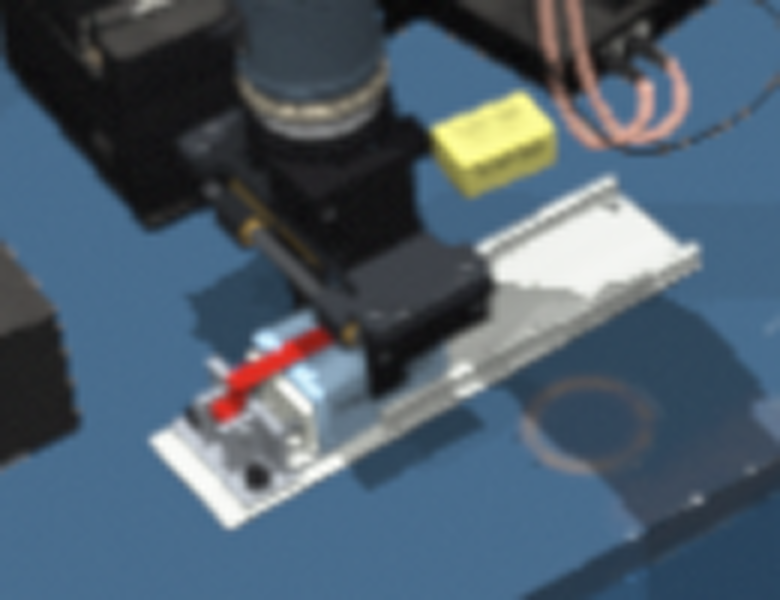

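The scene view shows the box up against the spring plate with the red arm lying over it. The arm's slope changed by about 0.08 rad from the riding state, which suggests the catch dropped. I'll check it against the earlier catch-down picture.

```bash
python3 - <<'E'
from h import *
def prof(f,c,rows):
  a=cv2.imread(f); R=np.array(c["R"]);t=np.array(c["t"]);o=[]
  # sub-pixel width from R-minus-max(G,B) relative to local max
  x=a.astype(float); q=x[...,2]-np.maximum(x[...,0],x[...,1])
  for r in rows:
    l=q[r,245:325].clip(0); m=np.median(l[l>60]); w=(l/m).clip(0,1); 
    n=w[w>.15].sum(); u=245+(np.arange(80)*(w>.5)).sum()/(w>.5).sum(); d=14*c["fx"]/n
    o.append(R.T@(np.array([(u-c["cx"])/c["fx"]*d,(r-c["cy"])/c["fy"]*d,d])-t))
  o=np.array(o); p=np.polyfit(o[:,1],o[:,2],1); print(f,p[0].round(3),o[[0,-1],1:].round(1).tolist())
prof("pics/w2.png",dict(np.load("w2.npz")),range(0,72,6))
prof("pics/w3.png",dict(np.load("w3.npz")),range(5,200,12))
prof("pics/w4.png",dict(np.load("w4.npz")),range(45,170,12))
prof("pics/w4.png",dict(np.load("w4.npz")),range(45,205,12))
prof("pics/now.png",viewer.get_calibration("wrist"),range(105,205,12))
prof("pics/now.png",viewer.get_calibration("wrist"),range(105,240,12))
E
```

```text
pics/w2.png -0.035 [[30.6, 47.0], [-4.2, 47.6]]
pics/w3.png -0.063 [[81.4, 53.6], [4.8, 57.7]]
pics/w4.png -0.022 [[132.1, 58.3], [85.0, 56.0]]
pics/w4.png -0.039 [[132.1, 58.3], [69.1, 57.3]]
pics/now.png 0.141 [[137.5, 59.6], [96.0, 52.6]]
pics/now.png 0.115 [[137.5, 59.6], [77.5, 50.0]]
```

Request:
step_arm([
  [-0.1, 0, 0, 0],
  [-0.2, 0, 0, 0],
  [-0.3, 0, -0.05, 0],
  [-0.3, 0, -0.05, 0],
])

```text
time: 17.2
eef_pos: [493.5, 59.6, 31.8]
ee_rot: [2.162, 2.275, -0.002]
wrist_force: [1.7, -7.1, 3.3]
width: 59.7
grip_force: 30.0
```

```bash
python3 r.py
```

```text
[34, 33, 31, 31, 30, 29] [93] [493.47  59.59  31.75] [ 1.2 -7.1  3.6]
slope dz/dy -0.025 z at y=60,y=100 [57.8 56.8]
slope dz/dy 0.09 z at y=60,y=100 [49.2 52.8]
```

Request:
step_arm([
  [-0.1, 0, 0, 0],
  [-0.2, 0, 0, 0],
  [-0.25, 0, -0.02, 0],
  [-0.25, 0, -0.02, 0],
])

```text
time: 17.75
eef_pos: [493.5, 59.3, 31.8]
ee_rot: [2.161, 2.278, 0.001]
wrist_force: [3.2, -5.6, 2.7]
width: 60.0
grip_force: 30.0
```

```bash
python3 r.py
```

```text
[35, 32, 31, 31, 30, 29] [92] [493.51  59.3   31.79] [ 4.1 -4.8  1.9]
slope dz/dy -0.025 z at y=60,y=100 [57.8 56.8]
slope dz/dy 0.097 z at y=60,y=100 [49.8 53.7]
```

Request:
step_arm([
  [-0.1, 0, 0, 0],
  [-0.2, 0, 0, 0],
  [-0.2, 0, 0, 0],
])

```text
time: 18.18
eef_pos: [493.5, 59.1, 31.8]
ee_rot: [2.16, 2.281, 0.004]
wrist_force: [3.3, -0.1, 1.0]
width: 59.8
grip_force: 30.0
```

Request:
step_arm([
  [0, 0, 0, 0],
  [0, 0, 0, 0],
  [0, 0, 0, 0],
  [0, 0, 0, 0],
  [0, 0, 0, 0],
], claw=100)

```text
time: 18.8
eef_pos: [492.5, 58.1, 31.5]
ee_rot: [-2.16, -2.281, 0.0]
wrist_force: [0.5, -0.2, -0.4]
width: 86.6
grip_force: 0.0
```

Request:
step_arm([
  [0, 0, -0.5, 0],
  [0, 0, -1.5, 0],
  [0, 0, -3, 0],
  [0, 0, -5.5, 0],
  [0, 0, -9, 0],
  [0, 0, -12, 0],
  [0, 0, -14, 0],
  [0, 0, -14, 0],
])

```text
time: 19.8
eef_pos: [493.9, 58.3, 173.9]
ee_rot: [2.158, 2.278, 0.005]
wrist_force: [-0.4, -0.0, -0.1]
width: 86.9
grip_force: 0.0
```

```bash
python3 - <<'E'
from h import *
c=viewer.get_calibration("wrist"); a=viewer.read_camera("wrist")[:,:,::-1].copy(); cv2.imwrite("pics/w5.png",a)
print(ray(c,[[0,0]],0),readout.state()["wrist_force"])
E
```

```text
[[218.61178698 230.22598947]] [-0.18323104 -0.22036015 -0.6007408 ]
```

View pics/w5.png

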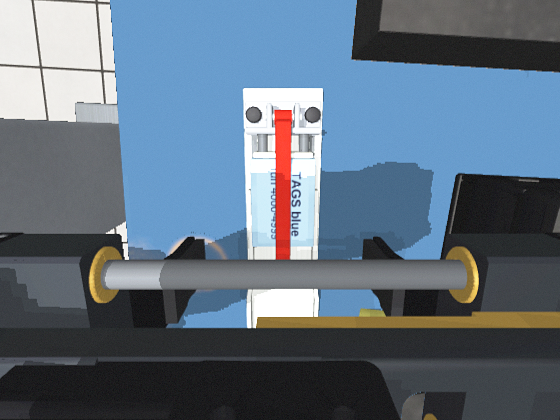

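The box sits in the dock with its rear edge at row ~246, and the catch extends past it behind. The spring plate shows at rows 153–158. I'll do a numeric check of position and contact.

```bash
python3 - <<'E'
from h import *
a=cv2.imread("pics/w5.png"); c=viewer.get_calibration("wrist")
for col in (262,305): print(col,[tuple(int(v) for v in a[r,col]) for r in range(148,178,2)])
h=cv2.cvtColor(a,cv2.COLOR_BGR2HSV)
m=(h[...,0]>90)&(h[...,0]<115)&(h[...,1]>15)&(h[...,1]<110)&(h[...,2]>170)
roi=np.zeros(m.shape,bool); roi[160:255,247:322]=1
for x in (258,266,308): 
  ys=np.where((m&roi)[:,x])[0]; print(x,ys.min(),ys.max(),ray(c,[[x,ys.min()],[x,ys.max()]],49).round(1).tolist())
for y in (190,215,235):
  xs=np.where((m&roi)[y])[0]; print(y,xs.min(),xs.max(),ray(c,[[(xs.min()+xs.max())/2,y]],49).round(1))
print([ray(c,[[284,r]],41).round(1).tolist() for r in (150,153,158,160)])
w=[(r,int(((h[r,260:310,1]>150)&((h[r,260:310,0]<8)|(h[r,260:310,0]>172))).sum())) for r in range(120,258,15)];print(w)
E
```

```text
262 [(209, 202, 194), (210, 202, 194), (248, 253, 252), (255, 255, 255), (255, 255, 255), (212, 190, 159), (255, 255, 255), (255, 255, 254), (255, 255, 254), (255, 255, 254), (255, 255, 254), (255, 255, 254), (255, 255, 254), (250, 238, 210), (249, 237, 208)]
305 [(178, 172, 165), (176, 171, 165), (221, 229, 226), (255, 255, 255), (255, 255, 255), (227, 218, 197), (255, 255, 255), (255, 255, 253), (255, 255, 254), (255, 255, 254), (255, 255, 254), (255, 255, 254), (255, 255, 254), (255, 255, 254), (255, 255, 255)]
258 173 246 [[468.7, 86.4], [471.0, 15.6]]
266 173 246 [[476.0, 86.7], [478.8, 16.0]]
308 176 246 [[514.5, 86.0], [519.4, 18.1]]
190 250 314 [[491.4  71.8]]
215 252 314 [[493.6  47.9]]
235 252 318 [[496.5  28.1]]
[[[491.3, 107.8]], [[491.5, 105.1]], [[491.7, 100.5]], [[491.8, 98.7]]]
[(120, 17), (135, 16), (150, 15), (165, 15), (180, 14), (195, 14), (210, 14), (225, 14), (240, 14), (255, 14)]
```

```bash
python3 -c "
from bench import ticket; print(ticket.hand_in())"
```

```text
the job is handed in; nothing more can be done
None
```

I pushed the tag box home under the catch, released it and handed in at about 20 s. The last wrist view shows the catch down behind the box and the box held against the spring plate; no verdict came back.

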